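Switch on the test track with the red key

TASK

Take the red key out of the wooden key stand, put it fully into the key switch on the grey power box, and turn it clockwise as far as it goes (about a quarter turn), so that the switch's pointer is at the green dot and the test track is on. Let go and leave the key standing in the switch; leave the blue key in its place in the stand.

Things in the scene. Friction and masses are not known exactly. Their poses are not given: they have to be found in the camera images.
- key_red: Sizes in mm. Red key upright in a slot of a fixed dark wooden stand (75x180, 40 high). Origin: centre of collar's underside, on the stand's top; on the switch face when fully in. z up. Above: collar 40 across, 5 thick, then paddle 44 wide (x), 14 thick (y), z 5 to 41: grip across y. Below: steel blade 22 wide (x), 6 thick (y), to z -26; lift over 26 to clear. 60 g. Half turns are alike.
- key_blue: Blue key, same shape and frame as the red one, in the stand's other slot 90 mm away (paddles in line). It stays there.
- keyhole (a point): Sizes in mm. Centre of the key slot's mouth on the switch's round aluminium rotor (65 across, red ring around), 47 above the bench. Turns with the rotor; x along the slot (key's x lies along it, either way), z up. Slot 30 long, 13 wide, 30 deep, 4 bevel: 3 to 4 play each side, 15 degrees yaw. Rotor is mid-top of a fixed grey box 160x140, 45 high.
- switch (a joint): Rotor angle, rad: 0 = off (black pointer, at the slot's -x end, at white dot); grows clockwise from above; stop at 1.22 = on (green dot); on counts above 0.85. Friction 0.06 N m, stays where left. Play lets the key turn about 20 degrees before the rotor follows: a key lined up with the slot and turned 90 degrees brings it to the stop.
Not all that is in view belongs to the job. Of the things like the key_red, leave any that is yellow; of the rest the larger one is meant.

How it is judged:
On the way:
1. the red key is fully in the key switch, which is still off (horizontal distance between key_red and keyhole below 0.012 m and z of key_red in the frame of keyhole between -0.006 and 0.006 m and angle between key_red's own z axis and vertical below 0.2 rad and value of joint switch below 0.5 rad), for 0.1 s.
At the end, for the whole second after the job is handed in: The red key stands fully in the key switch (collar within 6 mm of the switch face, within 12 mm of the slot's centre, tilted less than 0.2 rad), at rest and released; the switch reads above 0.85 rad; the blue key is within 20 mm of where it was (horizontal distance between key_red and keyhole below 0.012 m and z of key_red in the frame of keyhole between -0.006 and 0.006 m and angle between key_red's own z axis and vertical below 0.2 rad and value of joint switch above 0.85 rad and linear speed of key_red below 0.02 m/s and velocity of joint switch below 0.1 rad/s and distance of key_blue from where it was at the start of the episode below 0.02 m); the robot touches nothing.
It fails at once if the blue key is moved more than 20 mm (distance of key_blue from where it was at the start of the episode above 0.02 m).
It also fails if it takes over 40 s, if anything falls off the work surface, if the arm or the gripper's body presses on something with over 40 N, if the wrist force passes 120 N, or if a joint passes its speed limit or range.

ROBOT

A 7-joint arm with a two-finger parallel gripper is mounted at the origin on the work surface. World frame = base frame: x ahead of the robot, y to its left, z up, the work surface at z = 0. Lengths are in m, angles in rad, forces in N, time in s.
With the tool pointing down it reaches from about 0.425 to 0.925 m from the base axis. Payload 6.8 kg.
Tool frame: the origin (TCP) lies at the very end of the fingers, on their centre line; the grasp point (between the pads) lies 19 mm behind it; y points along the fingers, z is the direction in which the jaws open and shut, and the axes are right-handed (so a half turn about y gives the same grasp; the last joint's range is limited). The gripper opens to 88 mm and grips with 3 to 60 N. Pads are 20 mm wide; open, the fingers measure 115 mm over their backs; the gripper's body (75 mm by 178 mm) begins 61 mm behind the grasp point.
Start: joints at [1.239, 0.477, 0.022, 1.555, -0.011, 1.109, -0.083], TCP at [0.15, -0.658, 0.223] pointing down, gripper open.
Joint ranges: [-2.96, 2.96], [-0.34, 2.1], [-1.41, 1.46], [0.24, 2.44], [-1.37, 4.51], [0.17, 1.92], [-2.96, 2.96]. Speed limits (rad/s): [2.39, 2.39, 3.14, 3.14, 3.14, 3.14, 3.14].

INTERFACE

Orientations are given as a unit quaternion [x, y, z, w].
In Python, from plant import r, eyes, job gives the robot as it stands.
- The arm moves only by the tool jog_arm, never from a script. Its argument "steps" is a list of rows, each a list of 7 numbers: the shift along the world's x, y, z in units of 40 mm (1.0 is 40 mm), then the turn, a rotation vector about the world's x, y, z in units of 5 degrees (1.0 is 5 degrees), then the opening, from -1 (shut) to 1 (fully open), so that 0 is half open. In form: [[tx, ty, tz, rx, ry, rz, gripper], ...]. A call has 1 to 8 rows; each row is the pose to reach, as a shift and turn from the pose measured when the call began; what a row does not reach only later rows make up. A row lasts 1/12 s, in which the tool goes at most 41.7 mm and 7.16 degrees, less where a joint would pass 70% of its speed; a pose out of reach is approached as far as the arm can. A call with a gripper value outside its range is refused whole. The fingers move at their own pace and stop on an object; "newtons" is the grip in N (left out, the last holds). Time passes only in rows, so rows that repeat a pose let the fingers close. It gives the time, the measured TCP pose, the force and the opening at its end, in the units of the state.
- r.get_state(): the state, without advancing time (a new reading comes with each control period).
- eyes.get_image(name): name is "scene" or "top"; returns the picture (480x640x3 uint8, red, green, blue); there is no depth.
- eyes.camera_info(name): a dict with "vfov" (degrees; the focal length in pixels is half the picture's height over the tangent of half this angle, whatever the lens; pixels are square), "cx", "cy" (the principal point, pixels), "eye" and "rotation" of the camera in the world. Camera axes: x right, y up, looking along -z (the intrinsics and any distortion apply to the point x, -y, -z); pixel columns grow to the right and rows downward; lengths in m; the calibration is good to about 2 mm. A picture is of the moment at which its call begins. camera_info takes no time and is no camera call.
- job.job_done(): hands the job in, once; it reports no verdict.
The state is a dict: "t": time; "joint_pos": joint angles; "dq": joint speeds; "effort": joint torques, N m; "position": TCP position; "ee_rot": TCP orientation; "ft_force": force on the tool from outside, world axes, zero at the start; "torque": the same for the moment, N m; "width": opening from 0.0 (shut) to 1.0 (fully open).
Only numpy, scipy, OpenCV 4.12 (cv2) and the standard library are available. Lean on these libraries where they do the work, as an engineer would, in place of code of your own. Each camera call takes 0.05 s, during which the arm holds its last target.

## Working session

There is one attempt and no reset: what is moved stays moved. The work goes in short steps, Python scripts to look and compute and a tool call to move; the robot and the scene stay as the last step left them, time stands still between calls to the robot, and variables do not carry over. Pictures are saved under pics/ and viewed, and the job is handed in when it is done.

Besides the shell and the picture viewer there is one more tool, called as name([rows], argument=value, ...), one row to a line, values as JSON. jog_arm: Moves the arm, as the interface text tells. Its arguments: {"type":"object","properties":{"steps":{"type":"array","items":{"type":"array","items":{"type":"number"}}},"newtons":{"type":"number"}},"required":["steps"]}

```bash
ls; mkdir -p pics
python3 - <<'E'
from plant import r,eyes,job
import cv2
for n in("scene","top"):
    im=eyes.get_image(n); cv2.imwrite(f"pics/{n}0.png",im[:,:,::-1]); print(n,eyes.camera_info(n))
print(r.get_state())
E
```

```text
pics
scene {'vfov': 45.4711649361062, 'cx': 317.8547572829052, 'cy': 245.39724718927386, 'eye': array([1.1310523 , 0.34179835, 0.63183603]), 'rotation': array([0.23047061, 0.36082908, 0.77112996, 0.47121572])}
top {'vfov': 56.13065860480935, 'cx': 322.94886647440427, 'cy': 239.14770774392795, 'eye': array([0.44972107, 0.01264355, 0.77260321]), 'rotation': array([-0.01462143,  0.0026394 ,  0.70888182, -0.70517077])}
{'t': 0.1, 'joint_pos': array([ 1.238902  ,  0.47770193,  0.02237994,  1.55631125, -0.01150342,
        1.10929118, -0.08310499]), 'dq': array([-0.00013592, -0.00166353,  0.00169695, -0.00046067, -0.00124498,
        0.00233887,  0.00026639]), 'effort': array([ 4.28972751e-03, -5.84099150e+01,  1.54005133e+00, -2.73315722e+01,
       -5.41619374e-02,  1.30574362e-02,  5.07535628e-05]), 'position': array([ 0.14965629, -0.65766528,  0.22180752]), 'ee_rot': array([-0.07905868,  0.70323442, -0.70213578,  0.07884424]), 'ft_force': array([-0.30655904,  0.17329104, -0.19674777]), 'torque': array([0.00103476, 0.02798421, 0.00468023]), 'width': 1.0020133979109966}
```

View pics/scene0.png

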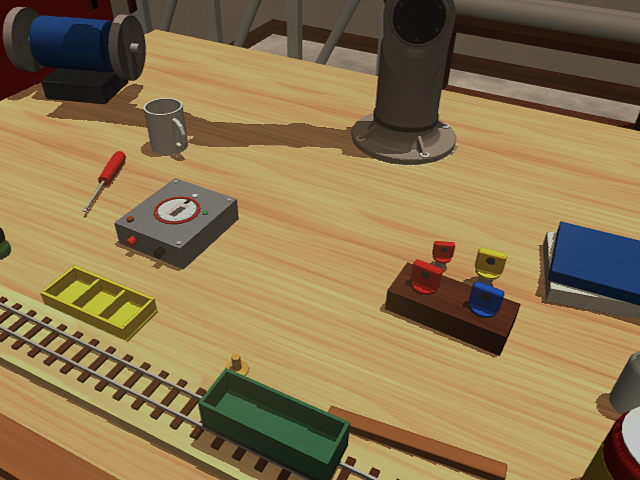

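View pics/top0.png

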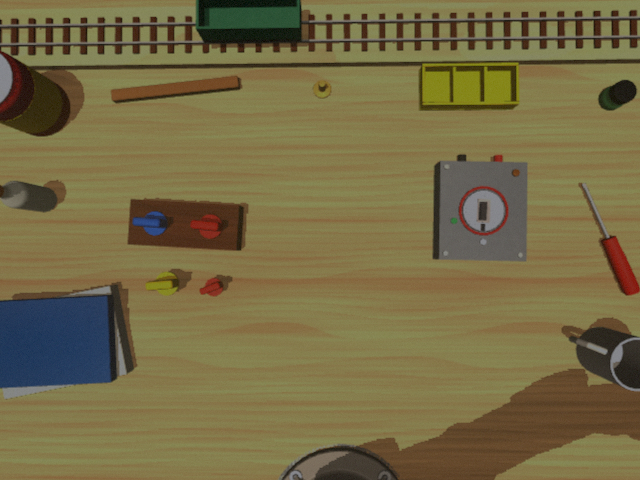

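Candidates for the key, in the top image:
- The large red key in the stand, at (208,226), and (426,277) in scene.
- The small red key on the bench, at (212,287).
- The yellow key, at (164,284).
- The blue key in the stand, at (152,223).

The large red one in the stand fits: it is red, not yellow, and larger than the other red key. I'll confirm it in an enlarged crop.

Run:
```python
import cv2,numpy as np
t=cv2.imread("pics/top0.png");s=cv2.imread("pics/scene0.png")
a=cv2.resize(t[190:310,120:260],None,fx=4,fy=4,interpolation=cv2.INTER_CUBIC)
cv2.imwrite("pics/c_keys_top.png",a)
cv2.imwrite("pics/c_keys_sc.png",cv2.resize(s[230:360,380:530],None,fx=4,fy=4,interpolation=cv2.INTER_CUBIC))
b=cv2.resize(t[150:270,425:540],None,fx=4,fy=4,interpolation=cv2.INTER_CUBIC)
c=cv2.resize(s[170:275,105:250],None,fx=4,fy=4,interpolation=cv2.INTER_CUBIC)
cv2.imwrite("pics/c_box_top.png",b);cv2.imwrite("pics/c_box_sc.png",c)
```

```text
(no output)
```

View pics/c_keys_top.png

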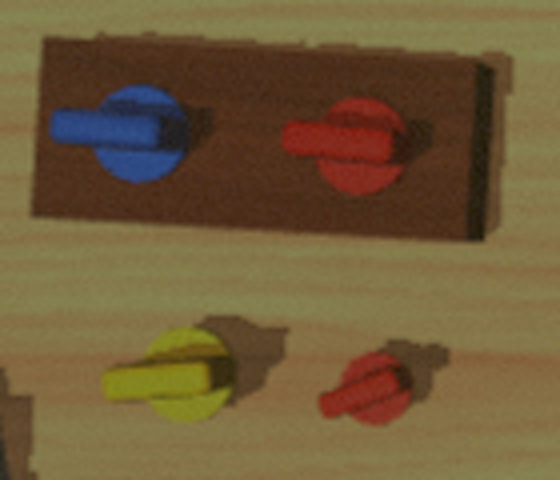

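View pics/c_keys_sc.png

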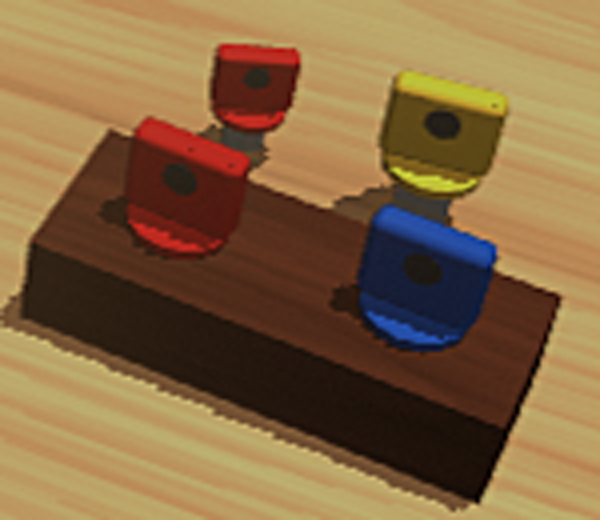

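View pics/c_box_top.png

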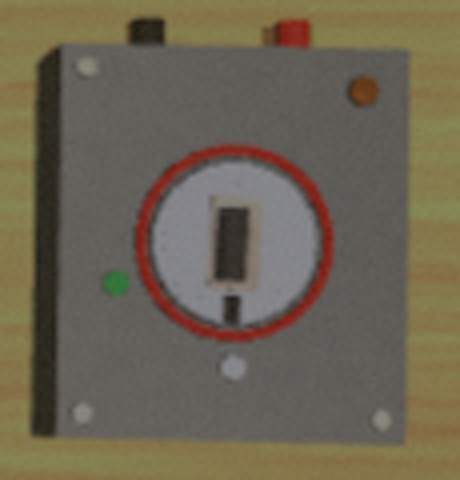

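View pics/c_box_sc.png

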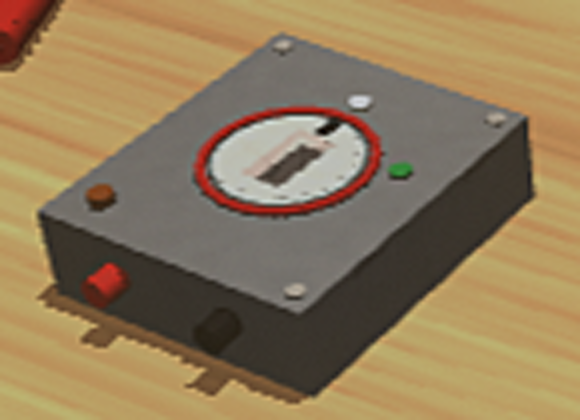

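Crop confirms: the red key at top (208,226) has a ~40 mm collar and stands in the stand next to the blue one. The other red key, at (212,287), is visibly smaller and stands on the bench; the yellow one is excluded. The switch pointer is at the white dot (off) and the green dot is a quarter turn clockwise.

Next I'll fit the key poses and the rotor in both views.

```bash
cat > h.py <<'E'
import numpy as np,cv2
from scipy.spatial.transform import Rotation as R
from scipy.optimize import minimize,least_squares
def cam(info):
    f=240/np.tan(np.radians(info["vfov"]/2)); return f,info["cx"],info["cy"],np.array(info["eye"]),R.from_quat(info["rotation"]).as_matrix()
def proj(info,P):
    f,cx,cy,e,M=cam(info); p=(np.atleast_2d(P)-e)@M
    return np.c_[cx+f*p[:,0]/-p[:,2], cy-f*p[:,1]/-p[:,2]]
def tri(infos,pix):
    # least squares ray intersect
    A=np.zeros((3,3));b=np.zeros(3);rays=[]
    for i,(u,v) in zip(infos,pix):
        f,cx,cy,e,M=cam(i); d=M@np.array([(u-cx)/f,-(v-cy)/f,-1]);d/=np.linalg.norm(d)
        Q=np.eye(3)-np.outer(d,d);A+=Q;b+=Q@e;rays.append((e,d))
    X=np.linalg.solve(A,b); return X,[np.linalg.norm((np.eye(3)-np.outer(d,d))@(X-e)) for e,d in rays]
def atz(info,uv,z):
    f,cx,cy,e,M=cam(info); d=M@np.array([(uv[0]-cx)/f,-(uv[1]-cy)/f,-1]); return e+d*(z-e[2])/d[2]
th=np.linspace(0,2*np.pi,40,endpoint=False)
COL=np.array([[.02*np.cos(a),.02*np.sin(a),z] for a in th for z in(0,.005)])
PAD=np.array([[x,y,z] for x in(-.022,.022) for y in(-.007,.007) for z in(.005,.041)])
def keymask(info,x,y,z,yaw,win,S=4):
    u0,v0,w,h=win;m=np.zeros((h*S,w*S),np.uint8);Rz=R.from_euler('z',yaw).as_matrix()
    for B in(COL,PAD):
        q=proj(info,B@Rz.T+[x,y,z]); q=((q-[u0,v0]+.5)*S-.5)
        hull=cv2.convexHull((q*16).astype(np.int32)); cv2.fillConvexPoly(m,hull,255,shift=4)
    return cv2.resize(m,(w,h),interpolation=cv2.INTER_AREA)/255.
def colmask(rgb,kind,win):
    u0,v0,w,h=win;c=rgb[v0:v0+h,u0:u0+w].astype(float);r,g,b=c[...,0],c[...,1],c[...,2]
    m=(r>1.8*g+8)&(r>1.8*b+8)&(r>45) if kind=="red" else (b>1.5*r)&(b>1.2*g)&(b>35)
    m=m.astype(np.uint8); cs,_=cv2.findContours(m,cv2.RETR_EXTERNAL,cv2.CHAIN_APPROX_NONE)
    c=max(cs,key=cv2.contourArea); o=np.zeros_like(m); cv2.drawContours(o,[c],-1,1,-1); return o
def fit(obs,x0):
    # obs: list of (info,win,mask)
    def cost(p):
        return sum(np.abs(keymask(i,p[0],p[1],p[2],p[3],w)-m).sum()/m.sum() for i,w,m in obs)
    best=None
    for dy in(-.1,.0,.1):
        s=np.array([.01,.01,.01,.15]);x=np.array(x0)+[0,0,0,dy]
        sim=np.vstack([x]+[x+np.eye(4)[k]*s[k] for k in range(4)])
        q=minimize(cost,x,method="Nelder-Mead",options=dict(initial_simplex=sim,xatol=1e-5,fatol=1e-5,maxiter=500))
        if best is None or q.fun<best.fun:best=q
    return best.x,best.fun
E
python3 - <<'E'
from plant import eyes
from h import *
I={n:eyes.camera_info(n) for n in("scene","top")}
im={n:cv2.imread(f"pics/{n}0.png")[:,:,::-1] for n in I}
W={"red":dict(top=(180,205,60,40),scene=(405,254,45,50)),"blue":dict(top=(125,200,60,45),scene=(463,272,50,55))}
X0={"red":(.47,.17,.04,1.57),"blue":(.47,.26,.04,1.57)}
for k in W:
    obs=[(I[n],W[k][n],colmask(im[n],k,W[k][n])) for n in I]
    g=atz(I["top"],(208,226) if k=="red" else (152,223),.05)
    print(k,"guess",g.round(3),[o[2].sum() for o in obs])
    p,c=fit(obs,(g[0],g[1],.04,np.pi/2)); print(k,p.round(4),np.degrees(p[3]).round(1),round(c,3))
    for n in I:
        print("  only",n,[round(v,4) for v in minimize(lambda q:np.abs(keymask(I[n],q[0],q[1],.040,q[2],W[k][n])-[o for o in obs if o[0] is I[n]][0][2]).sum(),[p[0],p[1],p[3]],method="Nelder-Mead",options=dict(initial_simplex=[[p[0],p[1],p[3]],[p[0]+.006,p[1],p[3]],[p[0],p[1]+.006,p[3]],[p[0],p[1],p[3]+.1]])).x])
# rotor pts: crop->px
top=lambda U,V:((U+.5)/4-.5+425,(V+.5)/4-.5+150); sc=lambda U,V:((U+.5)/4-.5+105,(V+.5)/4-.5+170)
for nm,a,b in[("ring",(234,243),(288,161)),("slot",(232,243),(291,163)),("pointer",(232,310),(328,127)),("white",(233,367),(360,102)),("green",(116,283),(400,170)),("orange",(363,91),(100,195)),("screwBR",(382,420),(283,46)),("screwBL",(83,413),(496,119)),("screwTL",(87,66),(294,291))]:
    x,e=tri([I["top"],I["scene"]],[top(*a),sc(*b)]);print(nm,x.round(4),np.round(e,4),"top@.045",atz(I["top"],top(*a),.046)[:2].round(4),"sc",atz(I["scene"],sc(*b),.046)[:2].round(4))
E
```

```text
red guess [0.49 0.21 0.05] [np.uint64(852), np.uint64(535)]
red [0.4901 0.2094 0.0381 1.4682] 84.1 0.238
  only scene [np.float64(0.4923), np.float64(0.2094), np.float64(1.5042)]
  only top [np.float64(0.49), np.float64(0.2091), np.float64(1.4673)]
blue guess [0.495 0.301 0.05 ] [np.uint64(922), np.uint64(482)]
blue [0.4957 0.3011 0.0373 1.4763] 84.6 0.408
  only scene [np.float64(0.4968), np.float64(0.3004), np.float64(1.6026)]
  only top [np.float64(0.4955), np.float64(0.2997), np.float64(1.4706)]
ring [ 0.5129 -0.2342  0.0438] [0.0006 0.0006] top@.045 [ 0.5124 -0.2329] sc [ 0.5152 -0.2328]
slot [ 0.5127 -0.2332  0.0431] [0.0002 0.0002] top@.045 [ 0.5124 -0.2321] sc [ 0.5158 -0.2307]
pointer [ 0.4858 -0.2325  0.0457] [0.0008 0.0008] top@.045 [ 0.4854 -0.2317] sc [ 0.4863 -0.2331]
white [ 0.4628 -0.2325  0.0453] [0.0005 0.0005] top@.045 [ 0.4625 -0.2318] sc [ 0.4637 -0.2323]
green [ 0.4969 -0.1863  0.0451] [0.0006 0.0006] top@.045 [ 0.4966 -0.1855] sc [ 0.498  -0.1861]
orange [ 0.5734 -0.2854  0.0473] [0.0007 0.0007] top@.045 [ 0.5733 -0.2853] sc [ 0.5722 -0.2876]
screwBR [ 0.4412 -0.2919  0.0446] [0.0006 0.0006] top@.045 [ 0.441  -0.2908] sc [ 0.4429 -0.2911]
screwBL [ 0.4444 -0.1722  0.0445] [0.0002 0.0002] top@.045 [ 0.4444 -0.1717] sc [ 0.4463 -0.1711]
screwTL [ 0.5848 -0.1758  0.0447] [0.0006 0.0006] top@.045 [ 0.5843 -0.1749] sc [ 0.5862 -0.1753]
```

Run:
```python
from plant import eyes
from h import *
I={n:eyes.camera_info(n) for n in("scene","top")}
tiles=[]
for n,win in(("top",(120,195,80*2,60)),("scene",(395,245,125,90))):
    im=cv2.imread(f"pics/{n}0.png");u0,v0,w,h=win;F=5 if n=="top" else 6
    a=cv2.resize(im[v0:v0+h,u0:u0+w],None,fx=F,fy=F,interpolation=cv2.INTER_CUBIC)
    for p in((.4901,.2094,.039,np.radians(86)),(.4957,.3005,.039,np.radians(86))):
        Rz=R.from_euler('z',p[3]).as_matrix()
        for B in(COL,PAD):
            q=((proj(I[n],B@Rz.T+np.array(p[:3]))-[u0,v0]+.5)*F-.5)
            cv2.polylines(a,[cv2.convexHull(q.astype(np.int32))],True,(0,255,0),1)
    cv2.imwrite(f"pics/ov_{n}.png",a)
```

```text
(no output)
```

View pics/ov_top.png

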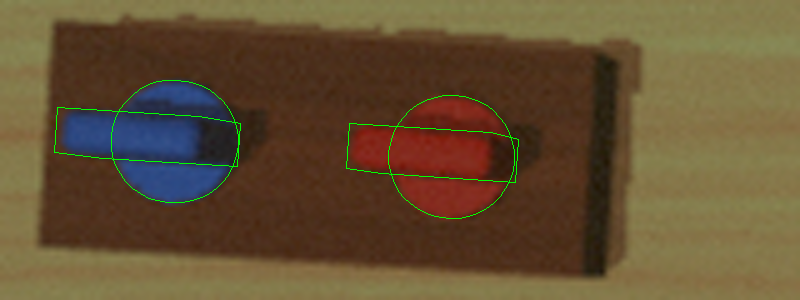

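View pics/ov_scene.png

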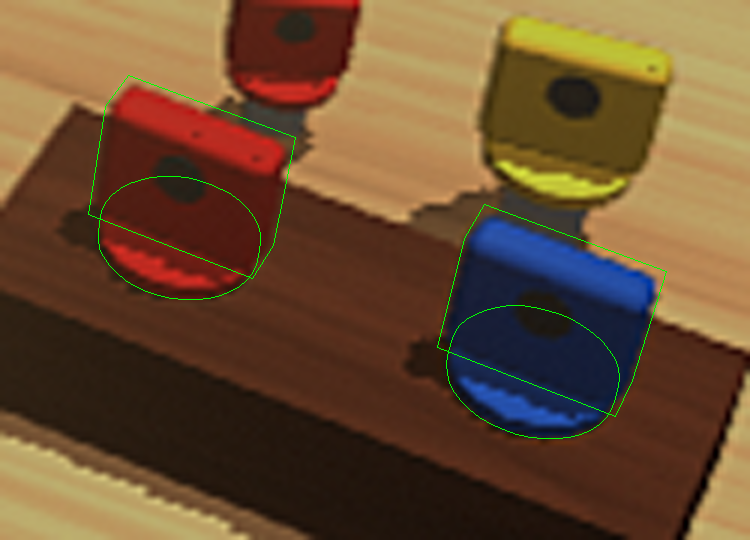

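jog_arm([
  [0.78, 0.65, 0, 0, 0, 1.2, 1],
  [1.56, 1.3, 0, 0, 0, 2.4, 1],
  [2.34, 1.95, 0, 0, 0, 3.6, 1],
  [3.12, 2.6, 0, 0, 0, 4.8, 1],
  [3.9, 3.25, 0, 0, 0, 6.0, 1],
  [4.68, 3.9, 0, 0, 0, 7.2, 1],
  [5.46, 4.55, 0, 0, 0, 8.4, 1],
  [6.25, 5.2, 0, 0, 0, 9.6, 1],
], newtons=30)

```text
t: 0.77
position: [0.4006, -0.4481, 0.2216]
ee_rot: [-0.36, 0.61, -0.608, 0.359]
ft_force: [1.3, -0.4, 0.8]
width: 1.003
```

jog_arm([
  [0.2, 1.0, 0, 0, 0, 0.6, 0.5],
  [0.4, 2.0, 0, 0, 0, 1.2, 0.5],
  [0.6, 3.0, 0, 0, 0, 1.8, 0.5],
  [0.8, 4.0, 0, 0, 0, 2.5, 0.5],
  [1.0, 5.0, 0, 0, 0, 3.1, 0.5],
  [1.2, 6.0, 0, 0, 0, 3.7, 0.4],
  [1.4, 7.0, 0, 0, 0, 4.3, 0.4],
  [1.6, 8.0, 0, 0, 0, 5.0, 0.4],
])

```text
t: 1.43
position: [0.4643, -0.1262, 0.2216]
ee_rot: [-0.484, 0.517, -0.516, 0.483]
ft_force: [0.9, -0.2, 0.0]
width: 0.7
```

jog_arm([
  [0.1, 1.0, 0, 0, 0, 0, 0.4],
  [0.2, 2.0, 0, 0, 0, 0, 0.4],
  [0.3, 3.0, 0, 0, 0, 0, 0.4],
  [0.4, 4.0, 0, 0, 0, 0, 0.4],
  [0.5, 5.0, 0, 0, 0, 0, 0.4],
  [0.6, 6.0, 0, 0, 0, 0, 0.4],
  [0.65, 7.0, -0.3, 0, 0, 0, 0.4],
  [0.65, 7.8, -0.8, 0, 0, 0, 0.4],
])

```text
t: 2.1
position: [0.4914, 0.1897, 0.1909]
ee_rot: [-0.483, 0.516, -0.516, 0.485]
ft_force: [1.3, -0.6, 0.1]
width: 0.699
```

jog_arm([
  [0, 0.49, -0.7, 0, 0, 0, 0.4],
  [0, 0.49, -1.4, 0, 0, 0, 0.4],
  [0, 0.49, -2.0, 0, 0, 0, 0.4],
  [0, 0.49, -2.0, 0, 0, 0, 0.4],
  [0, 0.49, -2.0, 0, 0, 0, 0.4],
])

```text
t: 2.52
position: [0.4904, 0.2088, 0.1101]
ee_rot: [-0.484, 0.516, -0.515, 0.484]
ft_force: [0.6, -0.1, -0.3]
width: 0.703
```

Run:
```python
from plant import r,eyes
import cv2
for n in("scene","top"):
    im=eyes.get_image(n)[:,:,::-1]; cv2.imwrite(f"pics/{n}1.png",im)
    c=im[150:350,340:560] if n=="scene" else im[150:310,110:290]
    cv2.imwrite(f"pics/c1_{n}.png",cv2.resize(c,None,fx=3,fy=3,interpolation=cv2.INTER_CUBIC))
s=r.get_state();print(s["t"],s["position"],s["joint_pos"],s["ee_rot"])
```

```text
2.6167 [0.49222322 0.20946234 0.11223596] [-0.01356921  0.4582984  -0.6309376   1.95969062  0.36026812  0.8315332
 -0.90625015] [ 0.48190813 -0.51598373  0.51611228 -0.48492624]
```

View pics/c1_scene.png

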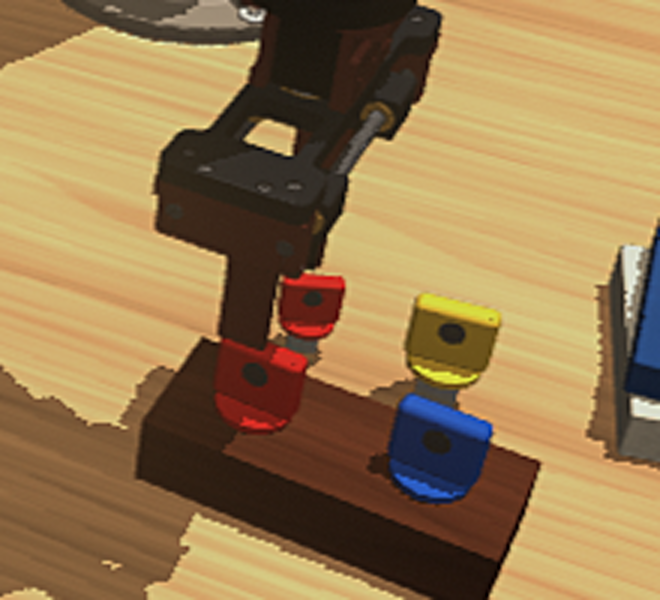

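View pics/c1_top.png

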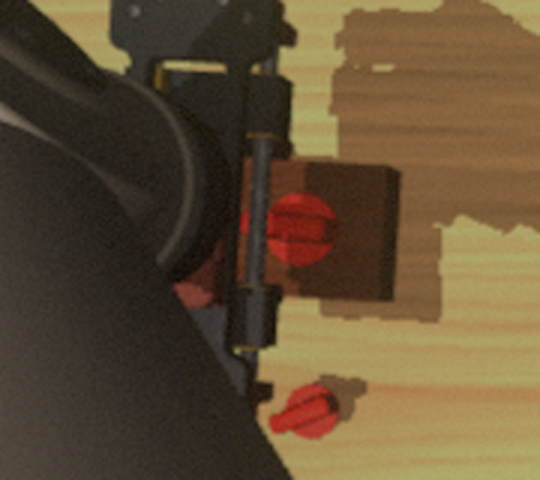

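Run:
```python
from plant import eyes
from h import *
I=eyes.camera_info("scene");T=np.array([.4922,.2095,.1122]);a=np.radians(-4);j=np.array([np.cos(a),np.sin(a),0]);l=np.array([-j[1],j[0],0])
for s in(1,-1):
    for m in(-.01,.01):
        for z in(0,.05): print(s,m,z,((proj(I,T+s*.031*j+m*l+[0,0,z])-[340,150])*3).round())
print("paddle top",((proj(I,[[.49,.187,.08],[.49,.231,.08]])-[340,150])*3).round())
```

```text
1 -0.01 0 [[227. 325.]]
1 -0.01 0.05 [[240. 241.]]
1 0.01 0 [[267. 340.]]
1 0.01 0.05 [[282. 255.]]
-1 -0.01 0 [[277. 255.]]
-1 -0.01 0.05 [[292. 172.]]
-1 0.01 0 [[315. 269.]]
-1 0.01 0.05 [[332. 185.]]
paddle top [[220. 331.]
 [307. 358.]]
```

jog_arm([
  [0, 0, -0.5, 0, 0, 0, 0.4],
  [0, 0, -0.9, 0, 0, 0, 0.4],
  [0, 0, -1.2, 0, 0, 0, 0.4],
  [0, 0, -1.45, 0, 0, 0, 0.4],
  [0, 0, -1.45, 0, 0, 0, 0.4],
  [0, 0, -1.45, 0, 0, 0, 0.4],
])

```text
t: 3.12
position: [0.4924, 0.2095, 0.0546]
ee_rot: [0.482, -0.516, 0.516, -0.485]
ft_force: [0.4, -0.2, 0.3]
width: 0.701
```

Run:
```python
from plant import r,eyes
import cv2,numpy as np
ps=[]
for k in range(3):
    im=eyes.get_image("scene")[:,:,::-1];s=r.get_state();ps.append(s["position"]);print(s["position"].round(4),s["ft_force"].round(1))
cv2.imwrite("pics/c2.png",cv2.resize(im[200:350,360:540],None,fx=4,fy=4,interpolation=cv2.INTER_CUBIC))
```

```text
[0.4927 0.2097 0.0549] [-0.8  0.2  0.7]
[0.4928 0.2098 0.0551] [ 0.2 -0.4 -0.1]
[0.4928 0.2098 0.0551] [-0.2  0.1  0. ]
```

View pics/c2.png

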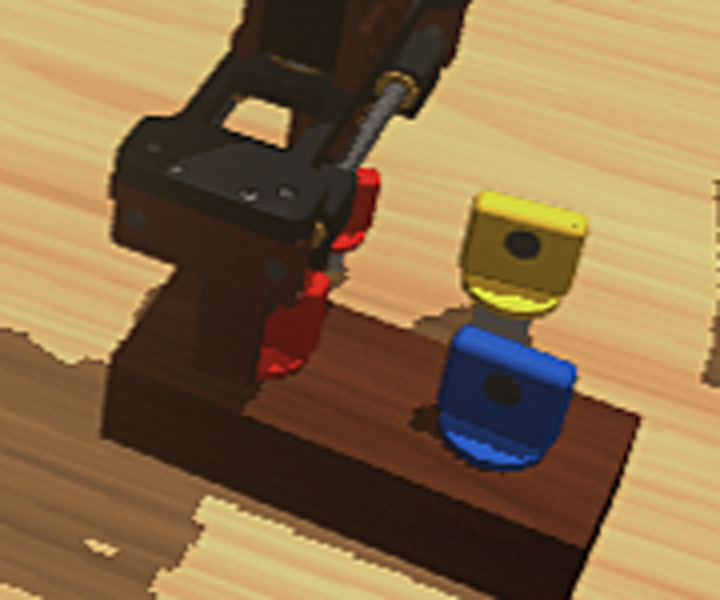

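jog_arm([
  [-0.04, 0, -0.12, 0, 0, 0, 0.4],
  [-0.04, 0, -0.12, 0, 0, 0, 0],
  [-0.04, 0, -0.12, 0, 0, 0, -0.4],
  [-0.04, 0, -0.12, 0, 0, 0, -0.8],
  [-0.04, 0, -0.12, 0, 0, 0, -1],
  [-0.04, 0, -0.12, 0, 0, 0, -1],
  [-0.04, 0, -0.12, 0, 0, 0, -1],
  [-0.04, 0, -0.12, 0, 0, 0, -1],
], newtons=40)

```text
t: 3.93
position: [0.4912, 0.2098, 0.0503]
ee_rot: [0.481, -0.516, 0.516, -0.485]
ft_force: [0.3, -0.2, -0.1]
width: 0.209
```

jog_arm([
  [0, 0, 0, 0, 0, 0, -1],
  [0, 0, 0, 0, 0, 0, -1],
  [0, 0, 0, 0, 0, 0, -1],
])

```text
t: 4.18
position: [0.4913, 0.2098, 0.0504]
ee_rot: [0.481, -0.516, 0.516, -0.485]
ft_force: [0.0, 0.5, 1.3]
width: 0.156
```

jog_arm([
  [0, 0, 0.25, 0, 0, 0, -1],
  [0, 0, 0.6, 0, 0, 0, -1],
  [0, 0, 1.0, 0, 0, 0, -1],
  [0, 0, 1.5, 0, 0, 0, -1],
  [0, 0, 2.0, 0, 0, 0, -1],
  [0, 0, 2.3, 0, 0, 0, -1],
  [0, 0, 2.3, 0, 0, 0, -1],
  [0, 0, 2.3, 0, 0, 0, -1],
])

```text
t: 4.85
position: [0.4915, 0.2098, 0.1428]
ee_rot: [0.481, -0.516, 0.517, -0.486]
ft_force: [-0.3, -0.1, -0.0]
width: 0.155
```

Run:
```python
from plant import r,eyes
import cv2,numpy as np
from scipy.spatial.transform import Rotation as R
im=eyes.get_image("scene")[:,:,::-1];s=r.get_state();M=R.from_quat(s["ee_rot"]).as_matrix()
print(s["t"],s["position"].round(4),s["ft_force"].round(1),M.round(3),s["joint_pos"].round(2),s["width"])
cv2.imwrite("pics/c3.png",cv2.resize(im[150:350,340:540],None,fx=3,fy=3,interpolation=cv2.INTER_CUBIC))
```

```text
4.9 [0.491  0.2094 0.1419] [-0.2 -0.5 -0.8] [[-0.065  0.004  0.998]
 [-0.998  0.003 -0.065]
 [-0.003 -1.     0.004]] [ 0.01  0.42 -0.65  1.94  0.32  0.89 -0.88] 0.15557350632438763
```

View pics/c3.png

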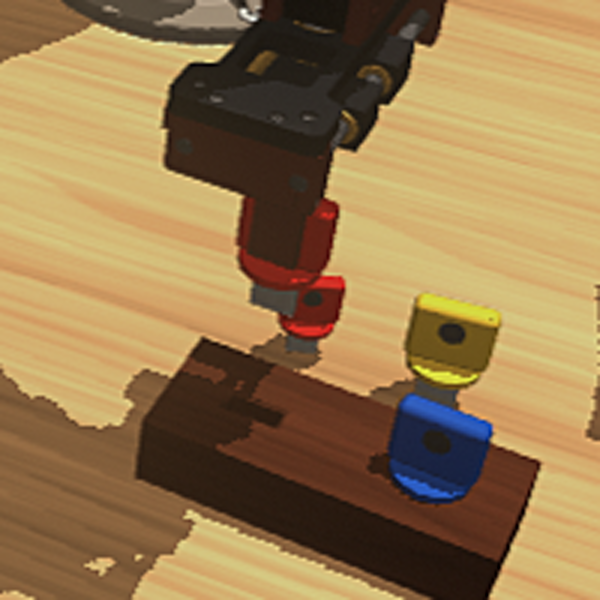

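jog_arm([
  [0.03, -0.7, 0, 0, 0, 1.15, -1],
  [0.06, -1.4, 0, 0, 0, 2.3, -1],
  [0.1, -2.1, 0, 0, 0, 3.45, -1],
  [0.14, -2.8, 0, 0, 0, 4.6, -1],
  [0.18, -3.5, 0, 0, 0, 5.75, -1],
  [0.22, -4.2, 0, 0, 0, 6.9, -1],
  [0.26, -4.9, 0, 0, 0, 8.05, -1],
  [0.3, -5.6, 0, 0, 0, 9.2, -1],
])

```text
t: 5.57
position: [0.5019, -0.016, 0.1405]
ee_rot: [-0.646, 0.286, -0.283, 0.649]
ft_force: [0.5, 0.0, -0.3]
width: 0.155
```

Run:
```python
from plant import r
import numpy as np
from scipy.spatial.transform import Rotation as R
s=r.get_state();M=R.from_quat(s["ee_rot"]).as_matrix()
print(s["t"],s["position"].round(4),s["ft_force"].round(1),np.degrees(np.arctan2(M[1,2],M[0,2])),M[:,1].round(3),s["joint_pos"].round(2),s["width"])
```

```text
5.5667 [ 0.5019 -0.016   0.1405] [ 0.5  0.  -0.3] 42.54064827721432 [-0.002  0.005 -1.   ] [ 0.57  0.41 -0.8   2.    0.37  0.88  0.32] 0.15475878054582934
```

jog_arm([
  [0.04, -0.8, 0, 0, 0, 1.3, -1],
  [0.08, -1.6, 0, 0, 0, 2.6, -1],
  [0.12, -2.4, 0, 0, 0, 3.9, -1],
  [0.16, -3.2, 0, 0, 0, 5.2, -1],
  [0.2, -4.0, 0, 0, 0, 6.5, -1],
  [0.24, -4.8, 0, 0, 0, 7.8, -1],
  [0.28, -5.45, 0, 0, 0, 9.15, -1],
  [0.28, -5.45, 0, 0, 0, 9.15, -1],
])

```text
t: 6.23
position: [0.5114, -0.2409, 0.1381]
ee_rot: [-0.706, 0.014, -0.009, 0.708]
ft_force: [-0.1, -0.6, -1.1]
width: 0.156
```

```bash
cat > look.py <<'E'
from plant import r,eyes
import cv2,numpy as np,sys
from h import *
tag=sys.argv[1]
for n in("scene","top"):
    im=eyes.get_image(n)[:,:,::-1]; cv2.imwrite(f"pics/{n}_{tag}.png",im)
    c=im[120:280,90:260] if n=="scene" else im[140:280,400:560]
    cv2.imwrite(f"pics/c_{n}_{tag}.png",cv2.resize(c,None,fx=4,fy=4,interpolation=cv2.INTER_CUBIC)[:600])
s=r.get_state();M=R.from_quat(s["ee_rot"]).as_matrix()
print(s["t"],s["position"].round(4),s["ft_force"].round(1),s["torque"].round(2),np.degrees(np.arctan2(M[1,2],M[0,2])).round(2),M[:,1].round(3),s["joint_pos"].round(2),s["width"])
E
python3 look.py 4
```

```text
6.3333 [ 0.512  -0.2347  0.1388] [ 0.1  0.9 -0.4] [ 0.1  -0.18 -0.02] 88.07 [-0.007  0.005 -1.   ] [ 1.    0.55 -0.9   1.85  0.51  0.99  1.42] 0.15944870850187104
```

View pics/c_scene_4.png

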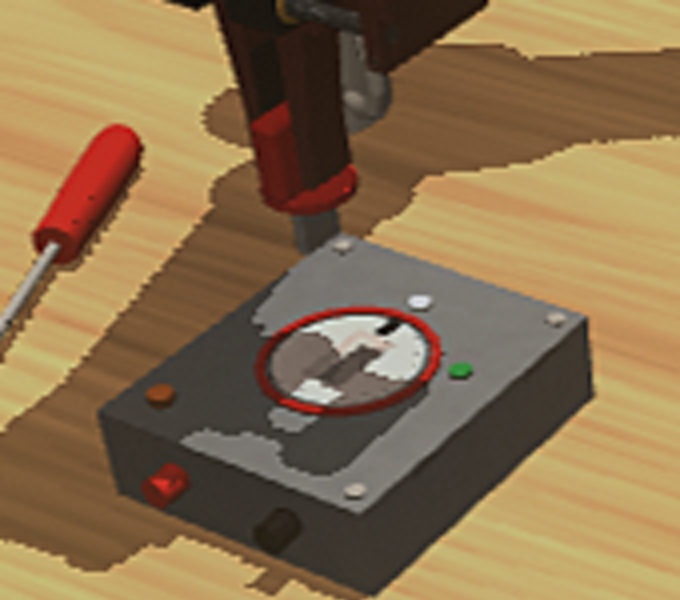

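View pics/top_4.png

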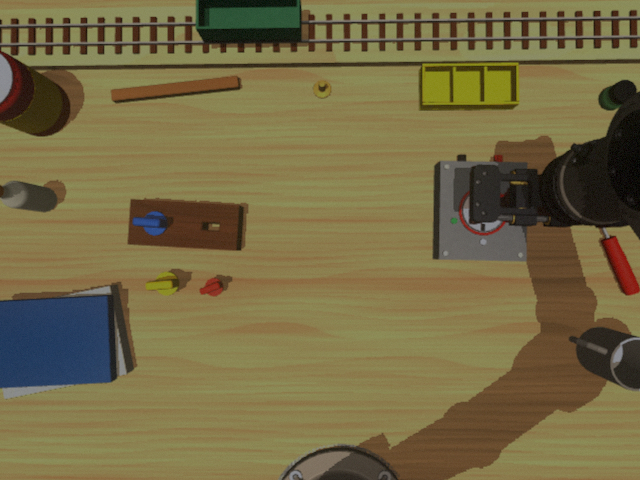

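Run:
```python
from plant import eyes,r
from h import *
I={n:eyes.camera_info(n) for n in("scene","top")}
s=r.get_state();p=s["position"]-[0,0,.0104]
im=cv2.imread("pics/scene_4.png");u0,v0,w,h=120,120,100,120;F=5
a=cv2.resize(im[v0:v0+h,u0:u0+w],None,fx=F,fy=F,interpolation=cv2.INTER_CUBIC)
BL=np.array([[x,y,z] for x in(-.011,.011) for y in(-.003,.003) for z in(-.026,0)])
Rz=R.from_euler('z',np.radians(-1.9)).as_matrix()
def dr(B,c,off):
    q=((proj(I["scene"],B@Rz.T+off)-[u0,v0]+.5)*F-.5);cv2.polylines(a,[cv2.convexHull(q.astype(np.int32))],True,c,1)
for B in(COL,PAD,BL):dr(B,(0,255,0),p)
SL=np.array([[x,y,0] for x in(-.015,.015) for y in(-.0065,.0065)])
RG=np.array([[.0325*np.cos(t),.0325*np.sin(t),0] for t in th])
for o,c in(((.5135,-.233,.047),(255,0,255)),):dr(SL,c,np.array(o));dr(RG,c,np.array(o))
cv2.imwrite("pics/ov4.png",a)
t=cv2.imread("pics/top_4.png");cv2.imwrite("pics/ov4t.png",cv2.resize(t[195:255,120:250],None,fx=6,fy=6,interpolation=cv2.INTER_CUBIC))
```

```text
(no output)
```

View pics/ov4.png

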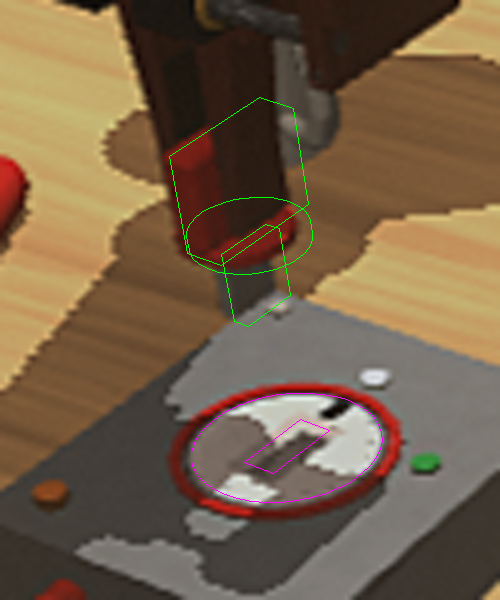

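View pics/ov4t.png

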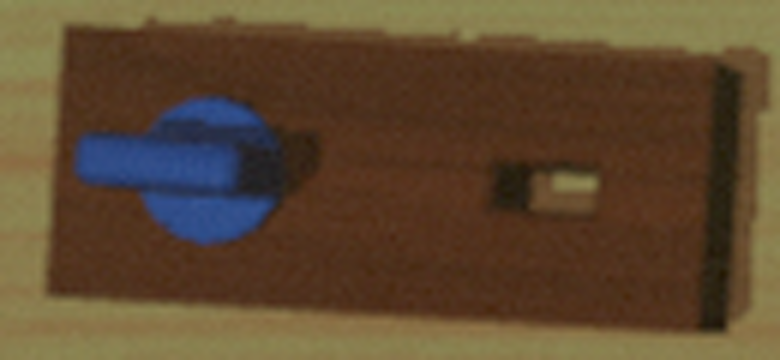

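```bash
python3 - <<'E'
from plant import eyes,r
from h import *
I={n:eyes.camera_info(n) for n in("scene","top")}
s=r.get_state();print(s["position"])
p=s["position"]-[0,0,.0104];q0=proj(I["scene"],p)[0]
J=np.array([(proj(I["scene"],p+d)-q0)[0] for d in np.eye(3)*.001]);print("px per mm",J.round(2))
print("dxy mm",np.linalg.solve(J[:2].T,[-2.4,-1.0]))
print("stand slot",atz(I["top"],(211.0,226.0),.04))
E
grep -rn "" /dev/null
python3 - <<'E'
import cv2
im=cv2.imread("pics/scene_4.png")
cv2.imwrite("pics/z4.png",cv2.resize(im[120:230,130:230],None,fx=6,fy=6,interpolation=cv2.INTER_NEAREST)[:600])
E
```

```text
[ 0.51200864 -0.2347151   0.13879875]
px per mm [[-0.38  0.28]
 [ 0.49  0.15]
 [-0.09 -0.52]]
dxy mm [-0.63830032 -5.41424995]
stand slot [0.49016239 0.20811481 0.04      ]
```

View pics/z4.png

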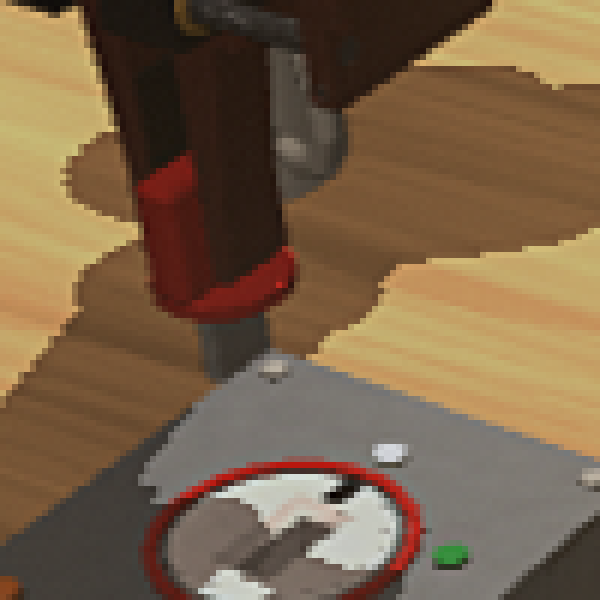

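jog_arm([
  [0.04, 0.03, -0.3, 0, 0, 0, -1],
  [0.04, 0.03, -0.6, 0, 0, 0, -1],
  [0.04, 0.03, -0.7, 0, 0, 0, -1],
  [0.04, 0.03, -0.7, 0, 0, 0, -1],
  [0.04, 0.03, -0.7, 0, 0, 0, -1],
  [0.04, 0.03, -0.7, 0, 0, 0, -1],
])

```text
t: 6.83
position: [0.5139, -0.233, 0.111]
ee_rot: [-0.705, 0.014, -0.009, 0.709]
ft_force: [0.2, 0.1, 0.0]
width: 0.161
```

```bash
cat > ov.py <<'E'
from plant import eyes,r
import sys
from h import *
I={n:eyes.camera_info(n) for n in("scene","top")}
im0=eyes.get_image("scene")[:,:,::-1].copy();s=r.get_state();print(s["t"],s["position"].round(4),s["ft_force"].round(1),s["torque"].round(2),s["width"])
Mt=R.from_quat(s["ee_rot"]).as_matrix();yaw=np.arctan2(Mt[1,2],Mt[0,2])-np.pi/2;print("key yaw",np.degrees(yaw).round(2),Mt[:,1].round(3),s["joint_pos"].round(2))
p=s["position"]-[0,0,.0104];u0,v0,w,h=120,130,110,120;F=5
cv2.imwrite(f"pics/scene_{sys.argv[1]}.png",im0)
a=cv2.resize(im0[v0:v0+h,u0:u0+w],None,fx=F,fy=F,interpolation=cv2.INTER_CUBIC)
BL=np.array([[x,y,z] for x in(-.011,.011) for y in(-.003,.003) for z in(-.026,0)])
Rz=R.from_euler('z',yaw).as_matrix();Rs=R.from_euler('z',np.radians(-1.7)).as_matrix()
def dr(B,c,off,M):
    q=((proj(I["scene"],B@M.T+off)-[u0,v0]+.5)*F-.5);cv2.polylines(a,[cv2.convexHull(q.astype(np.int32))],True,c,1)
for B in(COL,PAD,BL):dr(B,(0,255,0),p,Rz)
SL=np.array([[x,y,0] for x in(-.015,.015) for y in(-.0065,.0065)]);RG=np.array([[.0325*np.cos(t),.0325*np.sin(t),0] for t in th])
o=np.array([.5135,-.233,.047]);dr(SL,(255,0,255),o,Rs);dr(RG,(255,0,255),o,Rs)
cv2.imwrite(f"pics/ov_{sys.argv[1]}.png",a)
E
python3 ov.py 5
```

```text
6.8833 [ 0.514  -0.2332  0.1112] [-0.5  0.8 -0.2] [ 0.07 -0.22 -0.01] 0.15651268759804737
key yaw -1.89 [-0.006  0.004 -1.   ] [ 0.97  0.59 -0.87  1.87  0.55  0.95  1.38]
```

View pics/ov_5.png

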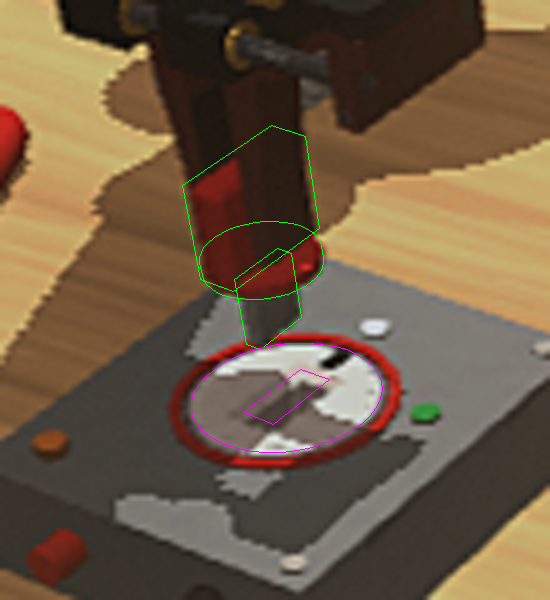

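jog_arm([
  [0, 0, -0.3, 0, 0, 0, -1],
  [0, 0, -0.55, 0, 0, 0, -1],
  [0, 0, -0.7, 0, 0, 0, -1],
  [0, 0, -0.8, 0, 0, 0, -1],
  [0, 0, -0.9, 0, 0, 0, -1],
  [0, 0, -0.9, 0, 0, 0, -1],
])

```text
t: 7.38
position: [0.5135, -0.2331, 0.0742]
ee_rot: [-0.705, 0.014, -0.009, 0.709]
ft_force: [-0.2, 0.5, -0.2]
width: 0.151
```

jog_arm([
  [0, 0, -0.1, 0, 0, 0, -1],
  [0, 0, -0.2, 0, 0, 0, -1],
  [0, 0, -0.28, 0, 0, 0, -1],
  [0, 0, -0.34, 0, 0, 0, -1],
  [0, 0, -0.38, 0, 0, 0, -1],
  [0, 0, -0.38, 0, 0, 0, -1],
])

```text
t: 7.88
position: [0.5133, -0.233, 0.0587]
ee_rot: [-0.705, 0.015, -0.009, 0.709]
ft_force: [0.7, -1.1, -0.8]
width: 0.156
```

```bash
python3 ov.py 6
```

```text
7.9333 [ 0.5135 -0.233   0.0589] [-0.5 -0.3  0.2] [ 0.03 -0.13  0.02] 0.1599733728684449
key yaw -1.89 [-0.008  0.005 -1.   ] [ 0.93  0.66 -0.82  1.9   0.62  0.87  1.33]
```

View pics/ov_6.png

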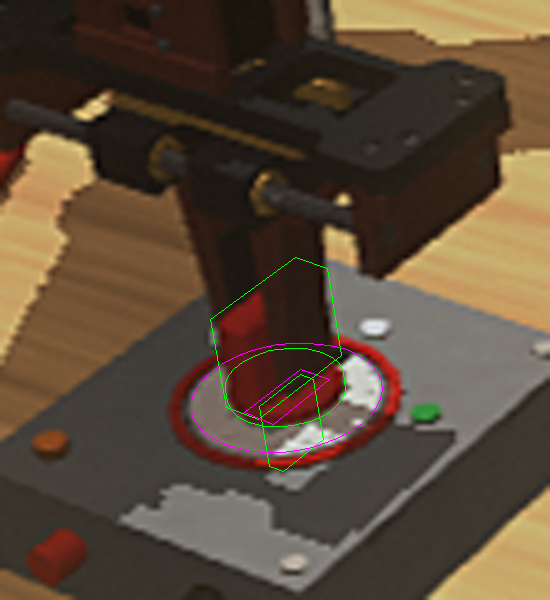

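jog_arm([
  [0, 0, -0.03, 0, 0, 0, -1],
  [0, 0, -0.06, 0, 0, 0, -1],
  [0, 0, -0.07, 0, 0, 0, -1],
  [0, 0, -0.07, 0, 0, 0, -1],
])

```text
t: 8.27
position: [0.5138, -0.233, 0.0573]
ee_rot: [-0.706, 0.014, -0.009, 0.708]
ft_force: [-3.9, 1.0, 9.4]
width: 0.157
```

jog_arm([
  [0, 0, 0, 0, 0, -1, -1],
  [0, 0, 0, 0, 0, -2, -1],
  [0, 0, 0, 0, 0, -3, -1],
  [0, 0, 0, 0, 0, -4, -1],
  [0, 0, 0, 0, 0, -5, -1],
  [0, 0, 0, 0, 0, -6, -1],
  [0, 0, 0, 0, 0, -7, -1],
  [0, 0, 0, 0, 0, -8, -1],
], newtons=50)

```text
t: 8.93
position: [0.5139, -0.2329, 0.0574]
ee_rot: [-0.658, 0.256, -0.252, 0.662]
ft_force: [1.1, -0.0, 0.3]
width: 0.157
```

```bash
python3 ov.py 7
```

```text
8.9833 [ 0.5139 -0.2329  0.0575] [ 0.   0.4 -0.8] [ 0.06 -0.26  0.  ] 0.15880080027455845
key yaw -42.4 [-0.003  0.008 -1.   ] [ 0.82  0.6  -0.66  1.91  0.49  0.8   0.72]
```

View pics/ov_7.png

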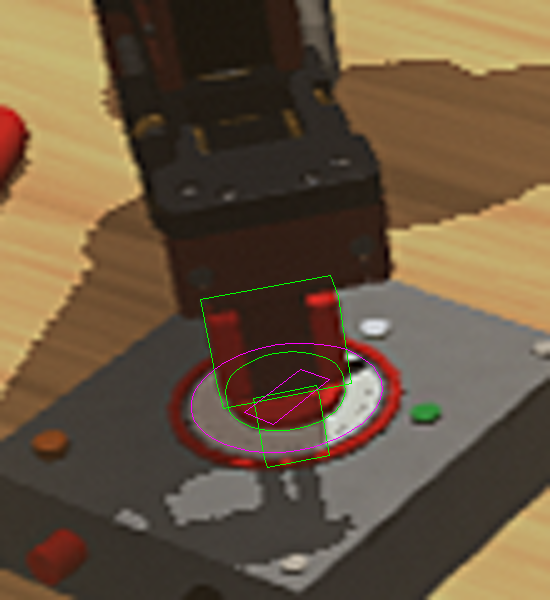

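jog_arm([
  [0, 0, 0, 0, 0, -1, -1],
  [0, 0, 0, 0, 0, -2, -1],
  [0, 0, 0, 0, 0, -3, -1],
  [0, 0, 0, 0, 0, -4, -1],
  [0, 0, 0, 0, 0, -5, -1],
  [0, 0, 0, 0, 0, -6, -1],
  [0, 0, 0, 0, 0, -7, -1],
  [0, 0, 0, 0, 0, -8, -1],
])

```text
t: 9.65
position: [0.5138, -0.2327, 0.0575]
ee_rot: [-0.529, 0.467, -0.465, 0.534]
ft_force: [0.8, -0.0, -0.4]
width: 0.156
```

```bash
python3 ov.py 8
```

```text
9.7 [ 0.5138 -0.2328  0.0575] [ 0.3  0.5 -2.3] [ 0.02 -0.09  0.05] 0.15640217787789598
key yaw -82.79 [ 0.003  0.008 -1.   ] [ 0.7   0.56 -0.49  1.93  0.37  0.75  0.13]
```

View pics/ov_8.png

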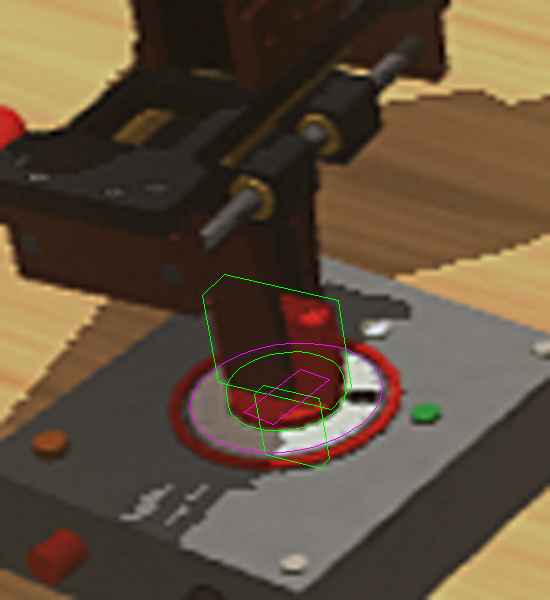

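jog_arm([
  [0, 0, 0, 0, 0, -0.6, -1],
  [0, 0, 0, 0, 0, -1.2, -1],
  [0, 0, 0, 0, 0, -1.8, -1],
  [0, 0, 0, 0, 0, -2.4, -1],
  [0, 0, 0, 0, 0, -2.4, -1],
])

```text
t: 10.12
position: [0.5137, -0.2326, 0.0575]
ee_rot: [-0.477, 0.521, -0.519, 0.482]
ft_force: [-0.7, 0.2, -0.6]
width: 0.153
```

```bash
python3 ov.py 9
```

```text
10.1667 [ 0.5138 -0.2326  0.0575] [-0.8 -0.5 -1. ] [-0.1   0.03  0.34] 0.15596729347610203
key yaw -94.52 [ 0.004  0.007 -1.   ] [ 0.66  0.55 -0.44  1.93  0.33  0.73 -0.05]
```

View pics/ov_9.png

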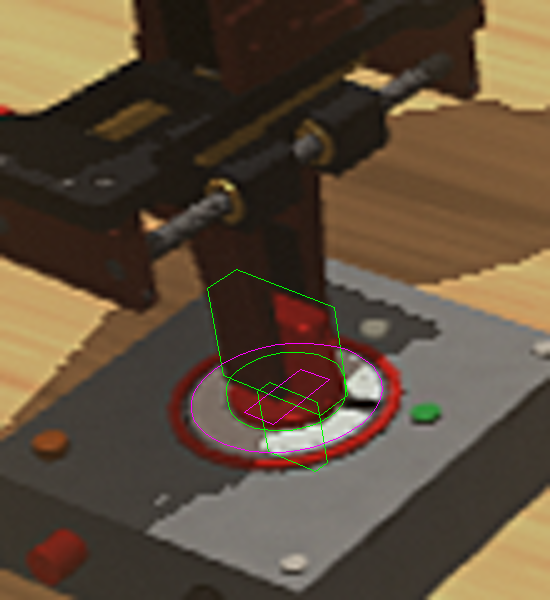

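jog_arm([
  [0, 0, 0, 0, 0, 0.3, -1],
  [0, 0, 0, 0, 0, 0.3, -0.6],
  [0, 0, 0, 0, 0, 0.3, -0.2],
  [0, 0, 0, 0, 0, 0.3, 0],
  [0, 0, 0, 0, 0, 0.3, 0],
  [0, 0, 0, 0, 0, 0.3, 0],
  [0, 0, 0, 0, 0, 0.3, 0],
])

```text
t: 10.75
position: [0.5138, -0.2326, 0.0575]
ee_rot: [-0.484, 0.514, -0.512, 0.489]
ft_force: [0.1, -0.1, -0.2]
width: 0.495
```

jog_arm([
  [0, 0, 0.3, 0, 0, 0, 0],
  [0, 0, 0.8, 0, 0, 0, 0],
  [0, 0, 1.5, 0, 0, 0, 0],
  [0, 0, 2.3, 0, 0, 0, 0],
  [0, 0, 3.1, 0, 0, 0, 0],
  [-0.4, 0, 3.9, 0, 0, 0, 0],
  [-0.8, 0, 4.5, 0, 0, 0, 0],
  [-1.2, 0, 4.5, 0, 0, 0, 0],
])

```text
t: 11.42
position: [0.4683, -0.233, 0.2436]
ee_rot: [0.483, -0.51, 0.515, -0.491]
ft_force: [0.9, -0.8, -1.2]
width: 0.499
```

jog_arm([
  [0, 0.9, 0, 0, 0, 0, 0],
  [0, 1.8, 0, 0, 0, 0, 0],
  [0, 2.7, 0, 0, 0, 0, 0],
  [0, 3.6, 0, 0, 0, 0, 0],
  [0, 4.5, 0, 0, 0, 0, 0],
  [0, 4.5, 0, 0, 0, 0, 0],
  [0, 4.5, 0, 0, 0, 0, 0],
])

```text
t: 12.0
position: [0.4683, -0.0508, 0.2447]
ee_rot: [0.484, -0.509, 0.514, -0.492]
ft_force: [0.5, -0.9, -0.4]
width: 0.499
```

```bash
python3 look.py 10
```

```text
12.1 [ 0.4683 -0.0537  0.2441] [ 0.9 -0.2  0.5] [-0.06 -0.07 -0.02] -2.99 [ 0.013  0.002 -1.   ] [ 0.59  0.17 -0.66  1.97  0.12  1.03 -0.18] 0.49966049004461
```

View pics/c_scene_10.png

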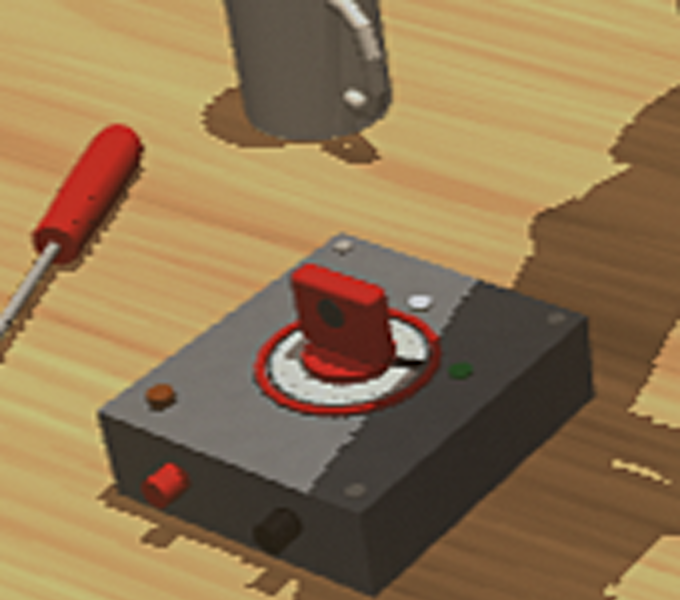

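View pics/top_10.png

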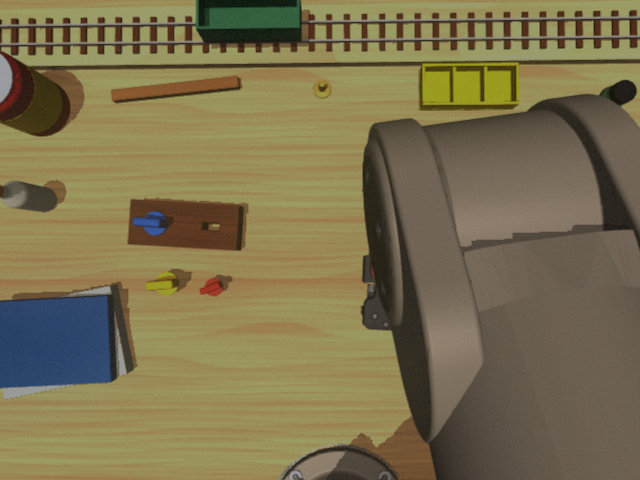

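Run:
```python
from plant import eyes
from h import *
I=eyes.camera_info("scene");im=cv2.imread("pics/scene_10.png")[:,:,::-1]
cc=lambda U,V:((U+.5)/4-.5+90,(V+.5)/4-.5+120)
c=atz(I,cc(348,359),.046);w=atz(I,cc(419,302),.046);g=atz(I,cc(460,371),.046);p=atz(I,cc(410,362),.047)
an=lambda q:np.degrees(np.arctan2(q[1]-c[1],q[0]-c[0]))
print(c.round(4),"white",an(w),"green",an(g),"pointer",an(p),"turn rad",np.radians((an(w)-an(p))%360))
win=(155,180,45,40);u0,v0,W,H=win
rgb=im[v0:v0+H,u0:u0+W].astype(float)
m=((rgb[...,0]>2*rgb[...,1]+8)&(rgb[...,0]>45)).astype(np.uint8)
def cost(q):return np.abs(keymask(I,q[0],q[1],q[2],q[3],win)-m).sum()
for z in(.041,.044,.047,.050,.053):
    b=min((minimize(lambda q:cost([q[0],q[1],z,q[2]]),[.513,-.233,y],method="Nelder-Mead",options=dict(initial_simplex=[[.513,-.233,y],[.518,-.233,y],[.513,-.228,y],[.513,-.233,y+.15]])) for y in(-1.7,-1.5)),key=lambda q:q.fun);print(z,b.x.round(4),round(b.fun,1))
```

```text
[ 0.514  -0.2337  0.046 ] white 178.88524145407612 green 107.81799130979529 pointer 110.45417891452745 turn rad 1.1943473519532768
0.041 [ 0.5068 -0.2392 -1.8044] 219.9
0.044 [ 0.5099 -0.2362 -1.8214] 222.8
0.047 [ 0.5129 -0.2335 -1.8316] 227.4
0.05 [ 0.5162 -0.2305 -1.8166] 231.5
0.053 [ 0.5192 -0.2278 -1.8332] 236.8
```

Run:
```python
from plant import job
print(job.job_done())
```

```text
the job is handed in; nothing more can be done
None
```

I took the larger red key out of the stand, put it fully into the switch, turned it clockwise to the stop, let go and backed the arm away. I handed the job in at about 12 s; no verdict is reported.

**Last checks:**
- **Insertion:** with the switch still off, the key met the switch face at TCP z = 0.057 with about 9 N. That matches the collar sitting on the rotor.
- **Turn:** the tool turned about 93°, with 0.34 N m measured at the stop. In the final image the pointer is about 1.19 rad from the white dot, roughly 3° short of the green dot and within measuring error.
- **Key at rest:** it stands in the switch at about (0.513, -0.2335) if its collar is on the face, and the keyhole is at about (0.514, -0.234). The gripper is open and well clear.
- **Other keys:** the blue, yellow and small red keys look unmoved in the top image.

**What disagreed or could not be checked:**
- The two cameras differ by 2–3 mm in x, and I aimed between them.
- One overlay before insertion was about 5 mm off because the arm was still settling. A repeat once it had settled matched.
- The arm blocked the top view of the switch at the end, so the final key position comes from one camera. Its height was not measured independently.
- That same fit gives a key angle about 10° beyond the gripper's. I put that down to the red ring around the rotor.

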